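# Nest the hardware funnels on their stand

## Robot

A 7-joint arm with a two-finger parallel gripper is mounted at the origin on the work surface. World frame = base frame: x ahead of the robot, y to its left, z up, the work surface at z = 0. Lengths are in m, angles in rad, forces in N, time in s.
With the tool pointing down it reaches from about 0.425 to 0.875 m from the base axis. Payload 4.7 kg.
Tool frame: the origin (TCP) lies midway between the tips of the shut fingers; the grasp point (between the pads) lies 19 mm behind it; z points along the fingers, x is the direction in which the jaws open and shut, and the axes are right-handed (so a half turn about z gives the same grasp; the last joint's range is limited). The gripper opens to 87 mm and grips with 3 to 60 N. Pads are 19 mm wide; open, the fingers measure 117 mm over their backs; the gripper's body (75 mm by 190 mm) begins 51 mm behind the grasp point.
Start: joints at [-1.317, 0.321, -0.07, 1.45, 0.023, 1.371, -0.057], TCP at [0.154, 0.631, 0.223] pointing down, gripper open.
Joint ranges: [-2.86, 2.86], [-0.3, 2.09], [-1.38, 1.24], [0.06, 2.45], [-1.56, 4.7], [0.09, 2.05], [-2.69, 2.69]. Speed limits (rad/s): [2.57, 2.57, 3.14, 3.14, 3.14, 3.14, 3.14].

## Interface

Orientations are given as a rotation vector (axis times angle).
In Python, from bench import get_state, eyes, ticket gives the robot as it stands.
- The arm moves only by the tool carry_out, never from a script. Its argument "motion" is a list of rows, each a list of 2 entries, a list of its own where there are three numbers: the shift along the world's x, y, z in m, then the turn about the world's z in rad. A call has 1 to 20 rows; each row is the pose to reach, as a shift and turn from the pose commanded when the call began; what a row does not reach only later rows make up. A row lasts 1/10 s, in which the tool goes at most 50 mm and 8.59 degrees, less where a joint would pass 70% of its speed; a pose out of reach is approached as far as the arm can. A call with a gripper value outside its range is refused whole. "grip" is the gripper command: -1 is fully open, 1 is shut, values between are in proportion, set as the call begins (left out, the last holds). The fingers move at their own pace and stop on an object; "squeeze" is the grip in N (left out, the last holds). Time passes only in rows, so rows that repeat a pose let the fingers close. It gives the time, the measured TCP pose, the force and the opening at its end, in the units of the state.
- get_state(): the state, without advancing time (a new reading comes with each control period).
- eyes.get_image(name): name is "scene" or "top" or "wrist"; returns a dict with "pixels" (420x560x3 uint8, blue, green, red), "mtx" (3x3 intrinsics, pixels), "dist_coeffs" ([k1, k2, p1, p2, k3] as OpenCV has them; the pictures are not rectified), "extrinsics" (4x4, takes a point from camera to world coordinates). Camera axes: x right, y down, z forward; pixel columns grow to the right and rows downward; lengths in m; the calibration is good to about 2 mm. A picture is of the moment at which its call begins. There is no depth.
- ticket.close_job(): hands the job in, once; it reports no verdict.
The state is a dict: "time": time; "joint_positions": joint angles; "qd": joint speeds; "joint_torque": joint torques, N m; "position": TCP position; "tool_rot": TCP orientation; "ft_force": force on the tool from outside, world axes, zero at the start; "torque": the same for the moment, N m; "grip_width": opening from 0.0 (shut) to 1.0 (fully open).
Only numpy, scipy, OpenCV 4.12 (cv2) and the standard library are available. Lean on these libraries where they do the work, as an engineer would, in place of code of your own. Each camera call takes 0.05 s, during which the arm holds its last target. There are 200 camera calls.

## Task

Put the hardware funnels away on their stand, mouth down: first nest the middle-sized funnel over the small one fixed there, then the large one over that. Press each down lightly, only until its rim stands about 15 mm above the rim of the funnel beneath it: do not drop it on or drive it home, or the funnels jam. Leave the nest straight and let go, and leave everything else on the bench where it is.

Things in the scene. Friction and masses are not known exactly. Their poses are not given: they have to be found in the camera images.
- stand_mouth (a point): centre of the mouth of the small aluminium funnel, which is fixed mouth down on a dark steel stand plate (110 mm across, 10 mm thick) bolted to the bench. The point is on the plate's top, 10 mm above the bench; z up. Cone 76 mm across at the mouth (lip 80 mm), 85 mm high, narrowing by 0.4 mm in diameter per mm; four sprung black rubber ribs stand 7.5 mm proud of it, 24 to 78 mm up
- stand_tip (a point): top of the small funnel's stem (21 mm across), on its axis, 115 mm above its mouth
- medium_mid (a point): the middle-sized aluminium funnel, loose, mouth down on the bench, 132 mm tall, about 120 to 160 g. The point is on its axis, half-way up (66 mm above its rim); z towards the stem. Cone 86 mm across at the mouth (lip 94 mm, 5 mm thick), 90 mm high, wall 3 mm, with four ribs like the small funnel's, same taper
- medium_stem (a point): middle of the middle-sized funnel's straight stem, the place to grasp: 34 mm across (bore 28 mm), from 93 to 132 mm above the rim; this point is 115 mm above the rim. Lowered over the small funnel, it first meets the ribs with its rim about 28 mm above the small one's rim; its weight sinks it 1 to 3 mm; a light push (about 8 to 11 N) takes it to 15 mm, where friction holds it; below 4 mm it is jammed
- large_mid (a point): the large aluminium funnel, loose, mouth down on the bench, 145 mm tall, about 120 to 160 g, without ribs. The point is on its axis, half-way up (72.5 mm above its rim); z towards the stem. Cone 95 mm across at the mouth (lip 108 mm, 5 mm thick), 95 mm high, wall 3 mm, same taper
- large_stem (a point): middle of the large funnel's straight stem, the place to grasp: 49 mm across (bore 43 mm), from 98 to 145 mm above the rim; this point is 124 mm above the rim. It fits over the middle-sized funnel in the same way: first touch with its rim about 28 mm above that one's rim, then a light push (about 6 to 9 N) to 15 mm; below 4 mm it is jammed
- aerosol: bystander: steel aerosol can with a grey cap, 58 mm across, 210 mm tall, taller than anything near it; origin at the centre of its underside
- spool: bystander: spool of copper wire standing on end, 80 mm across, 64 mm tall; origin at the centre of its underside
- flux: bystander: amber bottle 34 mm across, 100 mm tall; origin at the centre of its underside
- jar: bystander: small jar 38 mm across, 60 mm tall; origin at the centre of its underside
- connector: bystander: round connector on a 36 mm square flange, 36 mm tall; origin at the centre of its underside
- driver: bystander: screwdriver 190 mm long lying on the bench; origin near its middle, x along it
- pot: bystander: black plastic cup, mouth up, 72 mm across, 50 mm tall; origin at the centre of its underside

How it is judged:
By the outcome, as a careful person would: the job done as asked, in the order asked, and still so for the second after the job is handed in, with the robot touching nothing.
It also fails if it takes over 72 s, if anything falls off the work surface, if the arm or the gripper's body presses on something with over 40 N, if the wrist force passes 120 N, or if a joint passes its speed limit or range.

## Working session

There is one attempt and no reset: what is moved stays moved. The work goes in short steps, Python scripts to look and compute and a tool call to move; the robot and the scene stay as the last step left them, time stands still between calls to the robot, and variables do not carry over. Pictures are saved under pics/ and viewed, about 8 in all and at most 12, crops included, and the job is handed in when it is done.

Besides the shell and the picture viewer there is one more tool, called after ">>>" by a JSON object that holds its "op" and its "data". carry_out: Moves the arm, as the interface text tells. Its arguments: {"type":"object","properties":{"motion":{"type":"array","items":{"type":"array"}},"grip":{"type":"number"},"squeeze":{"type":"number"}},"required":["motion"]}

```bash
mkdir -p pics; ls
cat > h.py <<'E'
import numpy as np, cv2
from bench import get_state, eyes, ticket
def shot(n,f=None):
    d=eyes.get_image(n)
    if f: cv2.imwrite('pics/'+f,d['pixels'])
    return d
def ray(d,uv):
    p=cv2.undistortPoints(np.array(uv,float).reshape(-1,1,2),np.array(d['mtx'],float),np.array(d['dist_coeffs'],float)).reshape(-1,2)
    E=np.array(d['extrinsics']); v=np.c_[p,np.ones(len(p))]@E[:3,:3].T
    return E[:3,3],v
def plane(d,uv,z):
    o,v=ray(d,uv); return o+v*((z-o[2])/v[:,2:])
def proj(d,P):
    E=np.linalg.inv(np.array(d['extrinsics']))
    return cv2.projectPoints(np.array(P,float).reshape(-1,1,3),cv2.Rodrigues(E[:3,:3])[0],E[:3,3],np.array(d['mtx'],float),np.array(d['dist_coeffs'],float))[0].reshape(-1,2)
E
python3 - <<'E'
from h import *
s=get_state(); print(s)
a=shot('scene','s0.png');b=shot('top','t0.png')
for d in(a,b): print(np.round(d['extrinsics'],3).tolist(),np.round(d['mtx'],1).tolist(),d['dist_coeffs'])
E
```

```text
pics
{'time': 0.0, 'joint_positions': array([-1.31691814,  0.32183174, -0.07007599,  1.45168158,  0.02260527,
        1.37078643, -0.0568732 ]), 'qd': array([ 0.00105347,  0.00156323,  0.00182492,  0.00124118, -0.0005448 ,
        0.00061232,  0.00039279]), 'joint_torque': array([-3.86726852e-04, -4.91293430e+01, -4.03958643e-01, -3.12529457e+01,
       -6.37920317e-02,  4.42351517e-02,  1.97982804e-04]), 'position': array([0.15429081, 0.63085208, 0.22145246]), 'tool_rot': array([ 2.47013859e+00,  1.93908578e+00, -2.26525787e-03]), 'ft_force': array([ 0.71667702, -0.31920277,  0.1061316 ]), 'torque': array([ 0.05826279, -0.04735943,  0.03365101]), 'grip_width': 1.002807983511407}
[[0.682, 0.622, -0.384, 0.93], [0.731, -0.572, 0.372, -0.359], [0.012, -0.535, -0.845, 0.951], [0.0, 0.0, 0.0, 1.0]] [[450.5, 0.0, 281.6], [0.0, 450.5, 218.7], [0.0, 0.0, 1.0]] [-0.00468184  0.          0.          0.          0.        ]
[[0.02, -0.983, 0.181, 0.267], [-1.0, -0.022, -0.01, 0.019], [0.013, -0.18, -0.983, 1.46], [0.0, 0.0, 0.0, 1.0]] [[538.1, 0.0, 275.7], [0.0, 538.1, 221.9], [0.0, 0.0, 1.0]] [-0.04748092  0.          0.          0.          0.        ]
```

View pics/t0.png

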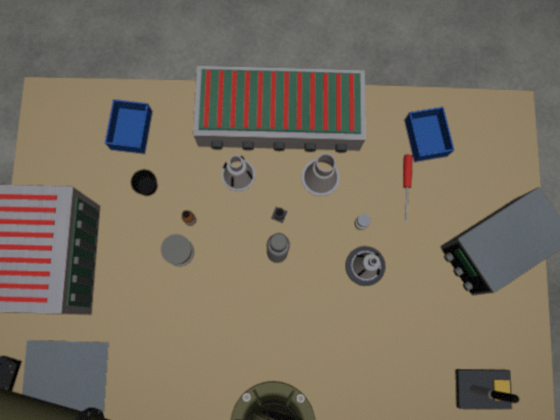

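View pics/s0.png

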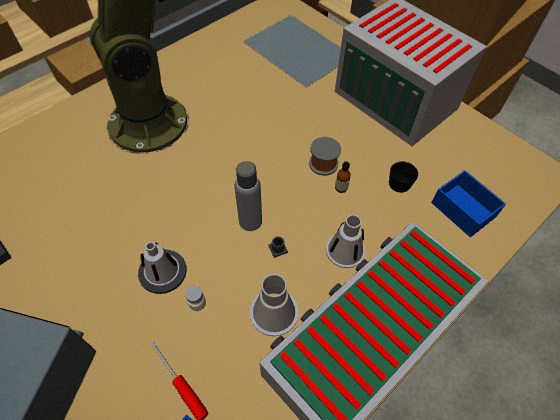

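The top view shows the medium funnel (with ribs) with its rim at (239,175) and stem at (236,160). The large funnel's rim is at (321,178) and stem at (324,162). The stand plate is at (366,266) with its stem at (372,262). The scene view shows the same three at (346,240), (274,305) and (160,265). A rack stands close behind both loose funnels, so I'll zoom in to measure.

Run:
```python
from h import *
a=cv2.imread('pics/s0.png');b=cv2.imread('pics/t0.png')
def c(i,u,v,w=100,h=100,k=4):
    r=cv2.resize(i[v:v+h,u:u+w],None,fx=k*.66,fy=k*.66,interpolation=cv2.INTER_CUBIC)
    return cv2.convertScaleAbs(r,alpha=1.3,beta=10)
R1=np.hstack([c(b,190,120),c(b,275,120),c(b,320,215)])
R2=np.hstack([c(a,300,180),c(a,225,245),c(a,112,212)])
cv2.imwrite('pics/z.png',np.vstack([R1,R2]));print(R1.shape)
```

```text
(264, 792, 3)
```

View pics/z.png

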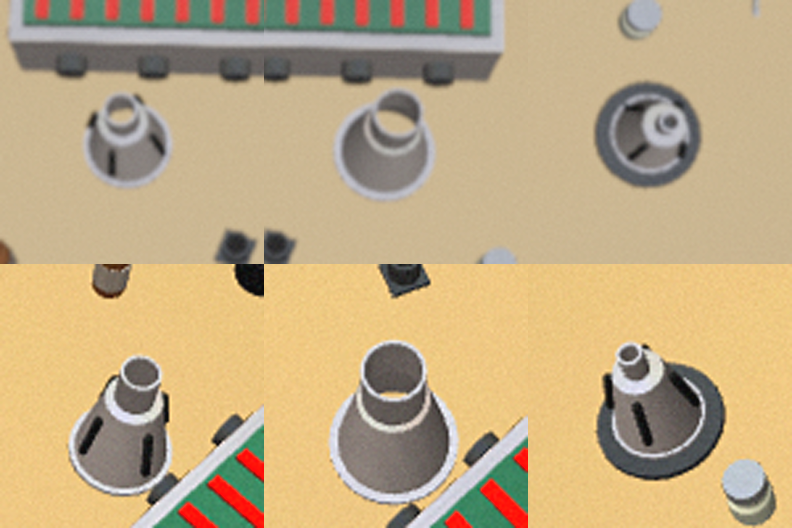

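Run:
```python
from h import *
a=shot('scene');b=shot('top')
def tri(p,q):
    o1,v1=ray(a,p);o2,v2=ray(b,q);v1=v1[0]/np.linalg.norm(v1);v2=v2[0]/np.linalg.norm(v2)
    st=np.linalg.lstsq(np.c_[v1,-v2],o2-o1,rcond=None)[0]
    A=o1+v1*st[0];B=o2+v2*st[1];return np.round((A+B)/2,4),np.round(np.linalg.norm(A-B),4)
for n,p,q,z in[('med',(353,222),(237,161.3),.132),('large',(274.2,283.6),(325.8,162.8),.145),('stand',(150.6,246.5),(373.8,262),.125),('boxcorner',(262,368),(364,135),.1)]:
    print(n,tri(p,q),plane(a,p,z).round(4),plane(b,q,z).round(4))
print('plate',plane(b,(365.5,265.8),.01).round(4), 'rims', plane(b,[(238.5,174.5),(320.5,177.5)],.005).round(4))
for n,q,z in[('aer',(278,240),.21),('jar',(363,219),.06),('flux',(188,213),.1),('spool',(177,247),.064),('conn',(279,214),.03),('knobs',[(218,145),(249,145),(280,146),(310,146),(341,147)],.03)]: print(n,plane(b,q,z).round(3).tolist())
```

```text
med (array([0.667 , 0.1091, 0.1305]), np.float64(0.0014)) [[0.6679 0.1088 0.132 ]] [[0.6661 0.1085 0.132 ]]
large (array([ 0.6635, -0.1173,  0.147 ]), np.float64(0.0012)) [[ 0.6632 -0.1162  0.145 ]] [[ 0.6638 -0.118   0.145 ]]
stand (array([ 0.4164, -0.242 ,  0.1189]), np.float64(0.0008)) [[ 0.4204 -0.2425  0.125 ]] [[ 0.4156 -0.2412  0.125 ]]
boxcorner (array([ 0.7579, -0.2291,  0.092 ]), np.float64(0.0075)) [[ 0.7576 -0.2335  0.1   ]] [[ 0.7569 -0.2244  0.1   ]]
plate [[ 0.4176 -0.2409  0.01  ]] rims [[ 0.6661  0.1115  0.005 ]
 [ 0.663  -0.1178  0.005 ]]
aer [[0.453, 0.001, 0.21]]
jar [[0.537, -0.226, 0.06]]
flux [[0.535, 0.232, 0.1]]
spool [[0.45, 0.262, 0.064]]
conn [[0.551, -0.003, 0.03]]
knobs [[0.743, 0.17, 0.03], [0.745, 0.084, 0.03], [0.744, -0.002, 0.03], [0.746, -0.086, 0.03], [0.745, -0.172, 0.03]]
```

Run:
```python
from h import *
b=shot('top');a=shot('scene')
print(plane(b,[(93,313),(100,210)],0).round(3), 'scene base', plane(a,[(412,140),(338,85)],0).round(3))
for z in(.15,.2,.25,.3): print(z,plane(b,[(70,187),(80,313)],z).round(3).tolist(), plane(a,[(417,88),(344,33)],z).round(3).tolist())
```

```text
[[0.275 0.49  0.   ]
 [0.557 0.492 0.   ]] scene base [[ 0.555  0.51  -0.   ]
 [ 0.259  0.521 -0.   ]]
0.15 [[0.585, 0.524, 0.15], [0.274, 0.473, 0.15]] [[0.511, 0.526, 0.15], [0.228, 0.553, 0.15]]
0.2 [[0.572, 0.505, 0.2], [0.273, 0.455, 0.2]] [[0.537, 0.471, 0.2], [0.272, 0.496, 0.2]]
0.25 [[0.56, 0.486, 0.25], [0.273, 0.438, 0.25]] [[0.563, 0.415, 0.25], [0.316, 0.439, 0.25]]
0.3 [[0.548, 0.467, 0.3], [0.273, 0.421, 0.3]] [[0.589, 0.36, 0.3], [0.359, 0.383, 0.3]]
```

>>> {"op": "carry_out", "data": {"motion": [[[0, 0, 0.05], 0], [[0, 0, 0.1], 0], [[0, 0, 0.14], 0], [[0.03, -0.03, 0.15], 0], [[0.06, -0.06, 0.15], 0], [[0.09, -0.09, 0.15], 0], [[0.12, -0.12, 0.15], 0], [[0.15, -0.152, 0.15], 0], [[0.18, -0.183, 0.15], 0], [[0.21, -0.213, 0.15], 0], [[0.24, -0.244, 0.15], 0], [[0.27, -0.274, 0.15], 0], [[0.3, -0.305, 0.15], 0], [[0.33, -0.335, 0.14], 0], [[0.36, -0.366, 0.13], 0], [[0.39, -0.397, 0.12], 0], [[0.42, -0.427, 0.11], 0], [[0.45, -0.458, 0.1], 0], [[0.48, -0.488, 0.09], 0], [[0.512, -0.522, 0.08], 0]], "grip": -1, "squeeze": 40}}

```text
time: 2.3
position: [0.6672, 0.1092, 0.3022]
tool_rot: [-2.469, -1.941, -0.001]
ft_force: [0.6, 0.3, 1.1]
grip_width: 1.001
```

>>> {"op": "carry_out", "data": {"motion": [[[0, 0, -0.02], 0], [[0, 0, -0.04], 0], [[0, 0, -0.04], 0], [[0, 0, -0.04], 0]]}}

```text
time: 2.7
position: [0.6662, 0.1098, 0.2627]
tool_rot: [-2.47, -1.94, 0.0]
ft_force: [0.1, 0.0, 0.2]
grip_width: 0.996
```

Run:
```python
from h import *
s=get_state();print(s['time'],s['position'],s['tool_rot'],s['joint_positions'].round(2),s['ft_force'])
d=shot('wrist','w1.png');print(np.round(d['extrinsics'],3).tolist()); np.save('w1.npy',d,allow_pickle=True)
print(proj(d,[(.667,.109,.132),(.6665,.11,0)]), np.array(d['mtx'])[0,0])
```

```text
2.7 [0.66623468 0.10983843 0.26271243] [-2.47028107e+00 -1.94033711e+00  4.83558989e-04] [-0.5   0.38  0.41  1.33 -0.15  1.46  1.23] [0.10832092 0.04314716 0.16751444]
[[0.237, 0.942, 0.237, 0.603], [0.972, -0.23, -0.057, 0.125], [0.0, 0.243, -0.97, 0.424], [0.0, 0.0, 0.0, 1.0]]
[[278.10636135 204.70958468]
 [278.81357175 183.81778279]] 297.89234862390043
```

View pics/w1.png

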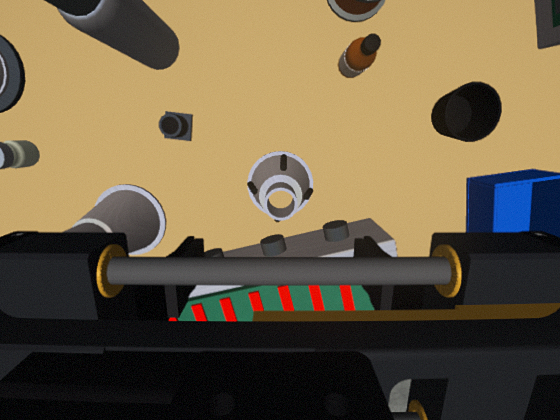

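The wrist view shows the medium funnel's stem top near (280,200) and its rim spanning columns 248–313. I'll measure both with contours.

Run:
```python
from h import *
d=np.load('w1.npy',allow_pickle=True).item()
im=d['pixels'];hsv=cv2.cvtColor(im,cv2.COLOR_BGR2HSV)
m=((hsv[...,1]<60)).astype(np.uint8)*255
m[:,:235]=0;m[:,330:]=0;m[:140]=0;m[222:]=0
cs,h=cv2.findContours(m,cv2.RETR_CCOMP,cv2.CHAIN_APPROX_NONE)
for c,hh in zip(cs,h[0]):
    if len(c)>20: e=cv2.fitEllipse(c);print(e,cv2.boundingRect(c),hh[3])
z=cv2.resize(np.hstack([im[140:225,235:330],cv2.cvtColor(m,cv2.COLOR_GRAY2BGR)[140:225,235:330]]),None,fx=4,fy=4)
cv2.imwrite('pics/w1z.png',z)
```

```text
((279.8393249511719, 183.92755126953125), (61.293174743652344, 68.31925964355469), 2.7724599838256836) (247, 151, 66, 70) -1
((280.2617492675781, 199.34066772460938), (18.650524139404297, 24.411170959472656), 86.79200744628906) (268, 190, 26, 20) 1
((283.3603210449219, 161.6089630126953), (8.115128517150879, 16.145662307739258), 1.580357313156128) (279, 154, 9, 17) 1
```

View pics/w1z.png

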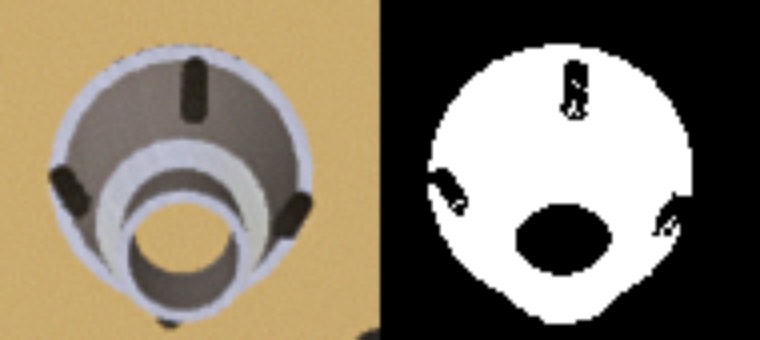

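>>> {"op": "carry_out", "data": {"motion": [[[0.001, 0.002, -0.03], 0], [[0.001, 0.002, -0.06], 0], [[0.001, 0.002, -0.09], 0], [[0.001, 0.002, -0.115], 0], [[0.001, 0.002, -0.135], 0], [[0.001, 0.002, -0.15], 0], [[0.001, 0.002, -0.16], 0], [[0.001, 0.002, -0.164], 0], [[0.001, 0.002, -0.164], 0], [[0.001, 0.002, -0.164], 0]]}}

```text
time: 3.75
position: [0.6682, 0.1115, 0.0997]
tool_rot: [2.471, 1.939, 0.003]
ft_force: [-0.1, 0.1, -0.7]
grip_width: 1.0
```

>>> {"op": "carry_out", "data": {"motion": [[[0, 0, 0], 0], [[0, 0, 0], 0], [[0, 0, 0], 0], [[0, 0, 0], 0], [[0, 0, 0], 0], [[0, 0, 0], 0], [[0, 0, 0], 0], [[0, 0, 0], 0], [[0, 0, 0], 0], [[0, 0, 0], 0]], "grip": 1, "squeeze": 40}}

```text
time: 4.75
position: [0.6674, 0.1114, 0.0985]
tool_rot: [-2.471, -1.94, 0.0]
ft_force: [0.6, -0.1, 0.1]
grip_width: 0.39
```

>>> {"op": "carry_out", "data": {"motion": [[[0, 0, 0.02], 0], [[0, 0, 0.05], 0], [[0, 0, 0.09], 0], [[0, 0, 0.13], 0], [[0, 0, 0.16], 0], [[-0.01, -0.015, 0.17], 0], [[-0.03, -0.042, 0.17], 0], [[-0.053, -0.075, 0.17], 0], [[-0.076, -0.108, 0.17], 0], [[-0.099, -0.141, 0.17], 0], [[-0.122, -0.174, 0.17], 0], [[-0.145, -0.206, 0.17], 0], [[-0.168, -0.239, 0.17], 0], [[-0.191, -0.271, 0.17], 0], [[-0.212, -0.3, 0.17], 0], [[-0.23, -0.325, 0.17], 0], [[-0.243, -0.343, 0.17], 0], [[-0.249, -0.352, 0.17], 0], [[-0.249, -0.352, 0.17], 0], [[-0.249, -0.352, 0.17], 0]]}}

```text
time: 6.75
position: [0.4191, -0.2394, 0.2685]
tool_rot: [-2.47, -1.941, -0.001]
ft_force: [0.1, -0.3, -1.2]
grip_width: 0.393
```

Run:
```python
from h import *
s=get_state();print(s['time'],s['position'],s['tool_rot'],s['ft_force'],s['torque'])
d=shot('wrist');a=shot('scene');b=shot('top')
np.save('p2.npy',{'w':d,'s':a,'t':b},allow_pickle=True)
print(proj(a,[(.418,-.241,.125),(.418,-.241,.17)]),proj(b,[(.418,-.241,.01)]))
w=d['pixels']; x=cv2.resize(a['pixels'][130:310,60:240],(560,560)); 
cv2.imwrite('pics/p2.png',cv2.resize(np.hstack([cv2.resize(w[100:380,140:420],(560,560)),x]),(800,400)))
```

```text
6.75 [ 0.41913172 -0.23940729  0.26848392] [-2.46966614e+00 -1.94112378e+00 -1.02214327e-03] [ 0.07934979 -0.29351064 -1.21606154] [ 0.02759378 -0.07521327  0.0472268 ]
[[150.56536646 245.31835467]
 [145.29724081 234.41309968]] [[365.54605257 265.65044688]]
```

View pics/p2.png

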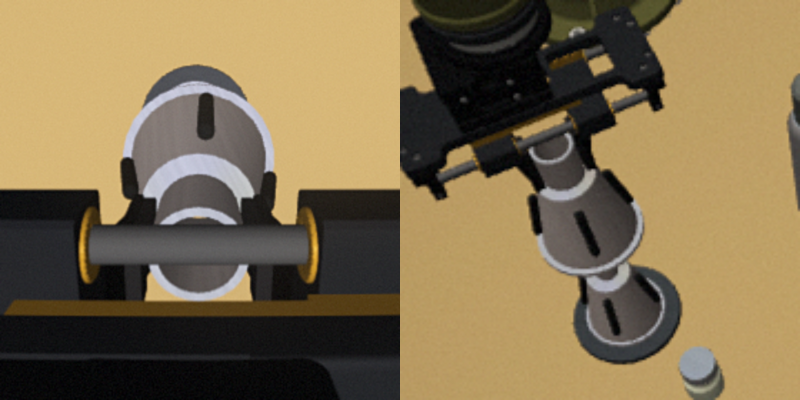

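The wrist view shows the plate arc behind the medium funnel's rim, both centred near column 198 of the crop. The scene crop shows the funnel upright above the stand. I'll fit circles of known radius to the plate and the held rim to measure any misalignment.

```bash
cat >> h.py <<'E'
from scipy.optimize import least_squares
def circ(P,r): # fit centre of known-radius circle, robust
    return least_squares(lambda c:np.hypot(P[:,0]-c[0],P[:,1]-c[1])-r,P[:,:2].mean(0),loss='soft_l1',f_scale=.0007)
E
python3 - <<'E'
from h import *
p=np.load('p2.npy',allow_pickle=True).item()
d=p['w'];im=d['pixels'];hsv=cv2.cvtColor(im,cv2.COLOR_BGR2HSV)
bench=(hsv[...,1]>70)
# first non-bench pixel from the top per column -> plate outline; plate->rim boundary: dark->bright
pl=[];rm=[];
for u in range(225,330):
    col=np.where(~bench[100:230,u])[0]
    if len(col)==0: continue
    v0=col[0]+100; g=im[v0:v0+40,u].mean(1)
    if g[2:5].mean()<120:
        pl.append((u,v0-.5)); k=np.where(g>135)[0]
        if len(k): rm.append((u,v0+k[0]-.5))
    else: rm.append((u,v0-.5))
print(len(pl),len(rm),pl[0],pl[-1],rm[0],rm[-1])
for z,uv,r in((.01,pl,.055),(.005+.169,rm,.047),(.0+.171,rm,.047)):
    P=plane(d,uv,z);f=circ(P,r);print(z,f.x.round(4),np.abs(f.fun).mean().round(5), P[:,:2].min(0).round(3))
# same, top view: stand plate
b=p['t'];E=np.array(b['extrinsics'])
for n in('t','s'):
    b=p[n];h=cv2.cvtColor(b['pixels'],cv2.COLOR_BGR2HSV)
    q=proj(b,[(.418,-.241,.01)])[0].astype(int)
    Z=[]
    for t in np.linspace(0,2*np.pi,90,endpoint=False):
        rr=np.arange(.045,.068,.0005);P=np.c_[.418+rr*np.cos(t),-.241+rr*np.sin(t),0*rr+.01];uv=proj(b,P).round().astype(int)
        s=h[uv[:,1],uv[:,0],1]>70
        if s[-6:].all() and not s[:6].any(): Z.append(P[np.where(~s)[0][-1]])
    Z=np.array(Z);f=circ(Z,.055);print(n,len(Z),f.x.round(4),np.abs(f.fun).mean().round(5))
E
```

```text
69 105 (225, np.float64(213.5)) (309, np.float64(163.5)) (225, np.float64(235.5)) (329, np.float64(193.5))
0.01 [ 0.42   -0.2424] 0.0008 [ 0.364 -0.325]
0.17400000000000002 [ 0.4183 -0.2394] 0.00061 [ 0.37  -0.292]
0.171 [ 0.4184 -0.2394] 0.0006 [ 0.37  -0.292]
t 50 [ 0.4179 -0.2398] 0.00186
s 75 [ 0.419  -0.2432] 0.00095
```

>>> {"op": "carry_out", "data": {"motion": [[[0.001, -0.0015, 0], 0], [[0.001, -0.0015, -0.01], 0], [[0.001, -0.0015, -0.03], 0], [[0.001, -0.0015, -0.055], 0], [[0.001, -0.0015, -0.08], 0], [[0.001, -0.0015, -0.1], 0], [[0.001, -0.0015, -0.112], 0], [[0.001, -0.0015, -0.118], 0], [[0.001, -0.0015, -0.12], 0], [[0.001, -0.0015, -0.12], 0], [[0.001, -0.0015, -0.12], 0], [[0.001, -0.0015, -0.12], 0]]}}

```text
time: 8.1
position: [0.4199, -0.2423, 0.1493]
tool_rot: [2.47, 1.939, 0.002]
ft_force: [0.3, 0.0, 0.1]
grip_width: 0.388
```

Run:
```python
from h import *
s=get_state();print(s['time'],s['position'],s['tool_rot'],s['ft_force'],s['torque'])
d=shot('wrist');a=shot('scene');b=shot('top')
np.save('p3.npy',{'w':d,'s':a,'t':b},allow_pickle=True)
x=lambda i,u,v,w=110: cv2.resize(i['pixels'][v:v+w,u:u+w],(400,400),interpolation=cv2.INTER_CUBIC)
cv2.imwrite('pics/p3.png',np.hstack([x(d,190,120,180),x(a,100,190)]))
```

```text
8.1 [ 0.41994577 -0.24230241  0.14934574] [2.47026508e+00 1.93919810e+00 1.66090711e-03] [0.29817637 0.02293077 0.05353459] [-0.03536434  0.03256872  0.05382773]
```

View pics/p3.png

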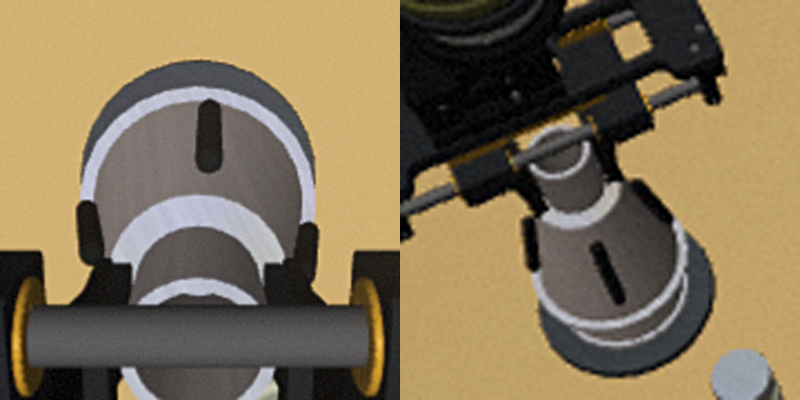

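The medium funnel sits centred over the small one, about 40 mm above its rim. I'll lower it slowly and watch the force.

>>> {"op": "carry_out", "data": {"motion": [[[0, 0, -0.004], 0], [[0, 0, -0.008], 0], [[0, 0, -0.011], 0], [[0, 0, -0.013], 0], [[0, 0, -0.014], 0], [[0, 0, -0.015], 0], [[0, 0, -0.016], 0], [[0, 0, -0.017], 0], [[0, 0, -0.018], 0], [[0, 0, -0.018], 0], [[0, 0, -0.018], 0], [[0, 0, -0.018], 0]]}}

```text
time: 9.45
position: [0.4197, -0.2422, 0.1308]
tool_rot: [2.471, 1.939, 0.001]
ft_force: [-0.5, 0.1, 2.7]
grip_width: 0.393
```

>>> {"op": "carry_out", "data": {"motion": [[[0, 0, -0.001], 0], [[0, 0, -0.002], 0], [[0, 0, -0.003], 0], [[0, 0, -0.004], 0], [[0, 0, -0.004], 0], [[0, 0, -0.004], 0], [[0, 0, -0.004], 0]]}}

```text
time: 10.15
position: [0.4198, -0.2423, 0.1269]
tool_rot: [2.471, 1.939, 0.001]
ft_force: [1.1, -0.6, 5.9]
grip_width: 0.395
```

Run:
```python
from h import *
s=get_state();print(s['time'],s['position'],s['tool_rot'],s['ft_force'],s['torque'])
```

```text
10.15 [ 0.41976578 -0.24225478  0.12693043] [2.47061118e+00 1.93945775e+00 8.59917693e-04] [ 1.09550606 -0.59518964  5.94075353] [ 0.04485888 -0.03045337  0.08441264]
```

>>> {"op": "carry_out", "data": {"motion": [[[0, 0, -0.001], 0], [[0, 0, -0.002], 0], [[0, 0, -0.003], 0], [[0, 0, -0.003], 0], [[0, 0, -0.003], 0], [[0, 0, -0.003], 0]]}}

```text
time: 10.75
position: [0.42, -0.2423, 0.1243]
tool_rot: [2.47, 1.939, 0.001]
ft_force: [0.2, -0.1, 7.6]
grip_width: 0.396
```

Run:
```python
from h import *
s=get_state();print(s['time'],s['position'],s['tool_rot'],s['ft_force'],s['torque'])
p=np.load('p3.npy',allow_pickle=True).item()
a=shot('scene');np.save('p4.npy',a,allow_pickle=True)
# front silhouette profile in the scene view: rim of medium vs plate
```

```text
10.75 [ 0.41998608 -0.24233753  0.12430372] [2.47039264e+00 1.93924906e+00 1.41586504e-03] [ 0.21992569 -0.0538219   7.62684655] [0.11856407 0.07303904 0.09154486]
```

>>> {"op": "carry_out", "data": {"motion": [[[0, 0, 0], 0], [[0, 0, 0], 0], [[0, 0, 0], 0], [[0, 0, 0], 0], [[0, 0, 0], 0], [[0, 0, 0], 0], [[0, 0, 0.01], 0], [[0, 0, 0.03], 0], [[0, 0, 0.06], 0], [[0, 0, 0.1], 0], [[0, 0, 0.14], 0], [[0, 0, 0.17], 0], [[0, 0, 0.18], 0], [[0, 0, 0.18], 0], [[0, 0, 0.18], 0]], "grip": -1}}

```text
time: 12.3
position: [0.4189, -0.2418, 0.3025]
tool_rot: [-2.47, -1.939, 0.001]
ft_force: [-0.0, 0.3, -1.3]
grip_width: 0.997
```

Run:
```python
from h import *
s=get_state();print(s['time'],s['position'],s['tool_rot'],s['ft_force'])
d=shot('wrist');a=shot('scene');b=shot('top')
np.save('p5.npy',{'w':d,'s':a,'t':b},allow_pickle=True)
P=[(.42,-.242,.157),(.42,-.242,.025),(.663,-.118,.145)]
print(proj(d,P),proj(a,P),proj(b,P))
x=lambda i,u,v,w=110: cv2.resize(i['pixels'][v:v+w,u:u+w],(400,400),interpolation=cv2.INTER_CUBIC)
cv2.imwrite('pics/p5.png',np.hstack([x(d,200,110,160),x(a,100,190)]))
```

```text
12.3 [ 0.4188782  -0.24183061  0.30246392] [-2.47011157e+00 -1.93891690e+00  1.26160031e-03] [-0.01051447  0.30492036 -1.33851591]
[[278.76237737 201.94780302]
 [278.65874745 183.12257601]
 [417.48485754 357.49601431]] [[147.00870935 238.57915207]
 [161.01762564 267.50382622]
 [273.45273197 284.1323785 ]] [[376.63550348 258.79570975]
 [366.90351796 264.35321764]
 [325.80523725 163.09519142]]
```

View pics/p5.png

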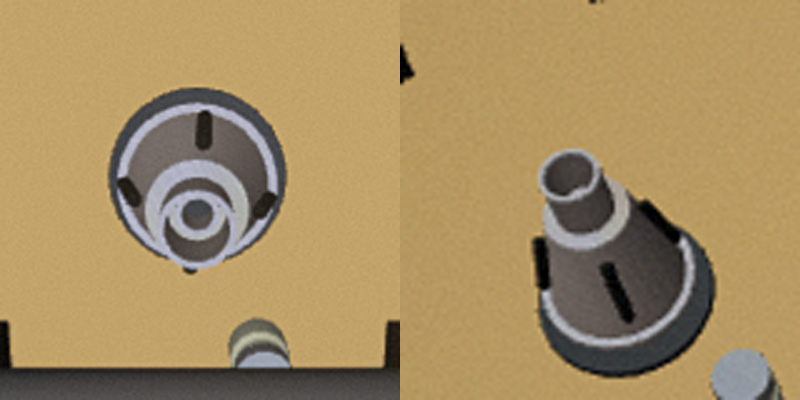

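The medium funnel is upright and centred. Its stem top in the scene view is at (146.8,238.4), against (147.0,238.6) predicted for the 15 mm height. Next, the large funnel.

>>> {"op": "carry_out", "data": {"motion": [[[0.01, 0.005, 0], 0], [[0.03, 0.015, 0], 0], [[0.06, 0.03, 0], 0], [[0.09, 0.046, 0], 0], [[0.12, 0.061, 0], 0], [[0.15, 0.077, 0], 0], [[0.18, 0.092, 0], 0], [[0.21, 0.107, 0], 0], [[0.23, 0.118, -0.01], 0], [[0.242, 0.124, -0.02], 0], [[0.245, 0.1255, -0.02], 0], [[0.245, 0.1255, -0.02], 0], [[0.245, 0.1255, -0.02], 0]]}}

```text
time: 13.75
position: [0.6637, -0.118, 0.2843]
tool_rot: [2.472, 1.937, 0.0]
ft_force: [-0.1, -0.7, 0.1]
grip_width: 1.001
```

Run:
```python
from h import *
s=get_state();print(s['time'],s['position'],s['tool_rot'],s['ft_force'])
d=shot('wrist');np.save('p6.npy',d,allow_pickle=True)
P=[(.664,-.117,.145),(.664,-.117,0.005)]
q=proj(d,P);print(q)
u,v=(q[0]-75).astype(int)
cv2.imwrite('pics/p6.png',cv2.resize(d['pixels'][v:v+150,u:u+150],(600,600),interpolation=cv2.INTER_CUBIC));print(u,v)
```

```text
13.75 [ 0.66370448 -0.11798815  0.28427488] [2.47246464e+00 1.93720471e+00 1.60423405e-04] [-0.10047441 -0.70724879  0.13764348]
[[279.75737048 201.87824164]
 [279.39203214 181.79500737]]
204 126
```

View pics/p6.png

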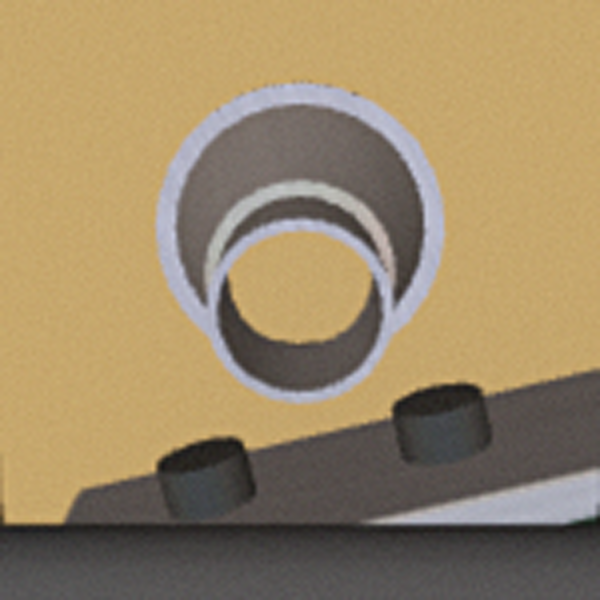

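The large funnel's stem top is at about (279.5,203.5), within 2 mm of the expected point. I'll descend and grasp it.

>>> {"op": "carry_out", "data": {"motion": [[[0.001, 0, -0.03], 0], [[0.001, 0, -0.065], 0], [[0.001, 0, -0.1], 0], [[0.001, 0, -0.13], 0], [[0.001, 0, -0.15], 0], [[0.001, 0, -0.165], 0], [[0.001, 0, -0.173], 0], [[0.001, 0, -0.177], 0], [[0.001, 0, -0.177], 0], [[0.001, 0, -0.177], 0]]}}

```text
time: 14.8
position: [0.6661, -0.1168, 0.1078]
tool_rot: [2.47, 1.939, 0.002]
ft_force: [0.0, 0.4, -0.6]
grip_width: 0.997
```

>>> {"op": "carry_out", "data": {"motion": [[[0, 0, 0], 0], [[0, 0, 0], 0], [[0, 0, 0], 0], [[0, 0, 0], 0], [[0, 0, 0], 0], [[0, 0, 0], 0], [[0, 0, 0], 0], [[0, 0, 0], 0]], "grip": 1, "squeeze": 40}}

```text
time: 15.6
position: [0.6654, -0.1168, 0.1066]
tool_rot: [2.471, 1.94, -0.0]
ft_force: [0.1, -0.7, -0.2]
grip_width: 0.586
```

>>> {"op": "carry_out", "data": {"motion": [[[0, 0, 0], 0], [[0, 0, 0], 0], [[0, 0, 0.015], 0], [[0, 0, 0.045], 0], [[0, 0, 0.085], 0], [[0, 0, 0.125], 0], [[0, 0, 0.16], 0], [[0, 0, 0.185], 0], [[-0.015, -0.008, 0.19], 0], [[-0.04, -0.02, 0.19], 0], [[-0.07, -0.036, 0.19], 0], [[-0.1, -0.051, 0.19], 0], [[-0.13, -0.066, 0.19], 0], [[-0.16, -0.082, 0.19], 0], [[-0.19, -0.097, 0.19], 0], [[-0.215, -0.11, 0.19], 0], [[-0.235, -0.12, 0.19], 0], [[-0.246, -0.1255, 0.19], 0], [[-0.246, -0.1255, 0.19], 0], [[-0.246, -0.1255, 0.19], 0]]}}

```text
time: 17.6
position: [0.4203, -0.2414, 0.297]
tool_rot: [2.47, 1.941, 0.002]
ft_force: [-0.5, -0.1, -1.7]
grip_width: 0.588
```

Run:
```python
from h import *
s=get_state();print(s['time'],s['position'],s['tool_rot'],s['ft_force'],s['grip_width'])
d=shot('wrist');a=shot('scene')
np.save('p7.npy',{'w':d,'s':a},allow_pickle=True)
im=d['pixels'];hsv=cv2.cvtColor(im,cv2.COLOR_BGR2HSV);bench=hsv[...,1]>70
pl=[];rm=[]
for u in range(215,345):
    col=np.where(~bench[90:230,u])[0]
    if len(col)==0: continue
    v0=col[0]+90; g=im[v0:v0+40,u].mean(1)
    if g[2:5].mean()<120: pl.append((u,v0-.5))
    elif v0<225: rm.append((u,v0-.5))
print(len(pl),len(rm))
if len(rm)>10:
    P=plane(d,rm,.192);f=circ(P,.054);print('rim',f.x.round(4),np.abs(f.fun).mean().round(5))
if len(pl)>10:
    P=plane(d,pl,.01);f=circ(P,.055);print('pl',f.x.round(4),np.abs(f.fun).mean().round(5))
x=lambda i,u,v,w=110: cv2.resize(i['pixels'][v:v+w,u:u+w],(400,400),interpolation=cv2.INTER_CUBIC)
cv2.imwrite('pics/p7.png',np.hstack([x(d,190,90,190),x(a,70,170,140)]))
```

```text
17.6 [ 0.42030515 -0.24135147  0.29699917] [2.47000000e+00 1.94058679e+00 2.30624516e-03] [-0.45446937 -0.06874445 -1.72669711] 0.587976405839911
47 72
rim [ 0.4208 -0.2419] 0.00037
pl [ 0.4198 -0.2424] 0.00032
```

View pics/p7.png

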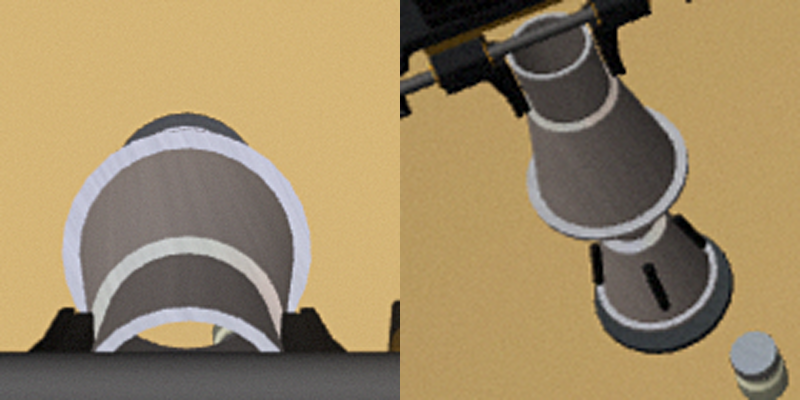

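The large funnel hangs level, and its rim centre is within 1 mm of the plate centre. I'll lower it.

>>> {"op": "carry_out", "data": {"motion": [[[-0.001, -0.0005, 0], 0], [[-0.001, -0.0005, -0.015], 0], [[-0.001, -0.0005, -0.035], 0], [[-0.001, -0.0005, -0.06], 0], [[-0.001, -0.0005, -0.085], 0], [[-0.001, -0.0005, -0.105], 0], [[-0.001, -0.0005, -0.118], 0], [[-0.001, -0.0005, -0.126], 0], [[-0.001, -0.0005, -0.13], 0], [[-0.001, -0.0005, -0.13], 0], [[-0.001, -0.0005, -0.13], 0]]}}

```text
time: 18.8
position: [0.419, -0.2428, 0.1673]
tool_rot: [2.47, 1.939, 0.001]
ft_force: [-0.2, 0.2, -0.1]
grip_width: 0.59
```

>>> {"op": "carry_out", "data": {"motion": [[[0, 0, -0.003], 0], [[0, 0, -0.005], 0], [[0, 0, -0.007], 0], [[0, 0, -0.009], 0], [[0, 0, -0.01], 0], [[0, 0, -0.011], 0], [[0, 0, -0.012], 0], [[0, 0, -0.013], 0], [[0, 0, -0.013], 0], [[0, 0, -0.013], 0], [[0, 0, -0.013], 0]]}}

```text
time: 19.9
position: [0.4186, -0.2426, 0.1537]
tool_rot: [2.471, 1.94, 0.001]
ft_force: [1.3, 0.7, 3.0]
grip_width: 0.589
```

>>> {"op": "carry_out", "data": {"motion": [[[0, 0, -0.001], 0], [[0, 0, -0.002], 0], [[0, 0, -0.003], 0], [[0, 0, -0.004], 0], [[0, 0, -0.005], 0], [[0, 0, -0.005], 0], [[0, 0, -0.005], 0]]}}

```text
time: 20.6
position: [0.4187, -0.2427, 0.1488]
tool_rot: [2.471, 1.939, 0.001]
ft_force: [0.1, 2.1, 5.2]
grip_width: 0.588
```

>>> {"op": "carry_out", "data": {"motion": [[[0, 0, -0.001], 0], [[0, 0, -0.002], 0], [[0, 0, -0.002], 0], [[0, 0, -0.002], 0], [[0, 0, -0.002], 0]]}}

```text
time: 21.1
position: [0.4189, -0.2428, 0.1471]
tool_rot: [2.471, 1.939, 0.001]
ft_force: [-0.3, 1.1, 6.4]
grip_width: 0.593
```

>>> {"op": "carry_out", "data": {"motion": [[[0, 0, 0], 0], [[0, 0, 0], 0], [[0, 0, 0], 0], [[0, 0, 0], 0], [[0, 0, 0], 0], [[0, 0, 0], 0], [[0, 0, 0.01], 0], [[0, 0, 0.03], 0], [[0, 0, 0.06], 0], [[0, 0, 0.1], 0], [[0, 0, 0.13], 0], [[0, 0, 0.15], 0], [[0, 0, 0.16], 0], [[0, 0, 0.16], 0], [[0, 0, 0.16], 0]], "grip": -1}}

```text
time: 22.6
position: [0.418, -0.2424, 0.3058]
tool_rot: [-2.47, -1.939, 0.001]
ft_force: [0.4, -0.9, -0.2]
grip_width: 0.998
```

Run:
```python
from h import *
s=get_state();print(s['time'],s['position'],s['tool_rot'],s['ft_force'])
d=shot('wrist');a=shot('scene')
np.save('p8.npy',{'w':d,'s':a},allow_pickle=True)
P=[(.4195,-.242,.185),(.4195,-.242,.157),(.4195,-.242,.045),(.4195,-.242,.03)]
print(proj(d,P),proj(a,P))
x=lambda i,u,v,w=110: cv2.resize(i['pixels'][v:v+w,u:u+w],(400,400),interpolation=cv2.INTER_CUBIC)
cv2.imwrite('pics/p8.png',np.hstack([x(d,200,110,160),x(a,110,210,80)]))
```

```text
22.6 [ 0.41801358 -0.24243878  0.30579911] [-2.47046952e+00 -1.93911473e+00  9.60151540e-04] [ 0.44004775 -0.87433888 -0.21671   ]
[[279.4698898  207.43514831]
 [279.38053526 201.38445548]
 [279.1370957  184.90997081]
 [279.11361658 183.32183542]] [[143.44192781 231.34746818]
 [146.86849909 238.42110282]
 [158.96520105 263.38610396]
 [160.41481139 266.37707872]]
```

View pics/p8.png

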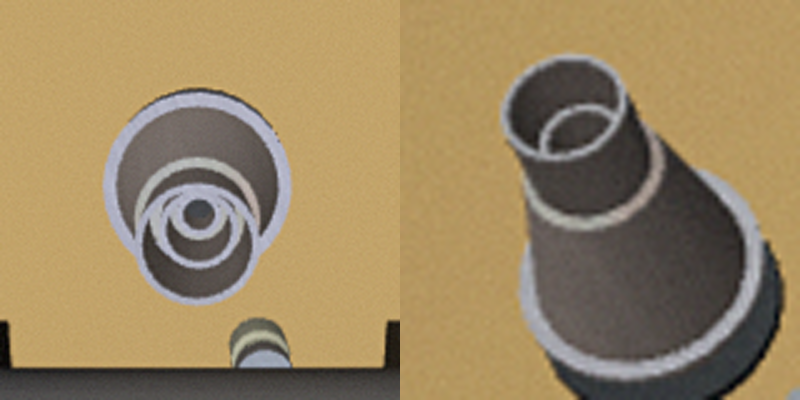

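The nest checks out. In the scene view the large stem top is at (143.2,231.3), against (143.4,231.3) predicted. The medium stem ring inside it also matches its predicted height in both views. The gripper is open and clear, so I'll hand in.

```bash
python3 -c "
from h import *
print(ticket.close_job())"
```

```text
the job is handed in; nothing more can be done
None
```

The funnels are nested on the stand in the order asked. I pressed the middle-sized one over the small one, then the large one over that, and let go each time. By the commanded heights each rim stands about 15 mm above the one beneath. The job was handed in at about 22.7 s.

- **Push forces:** the last readings were 7.6 N for the medium, slightly under the 8–11 N you gave, and 6.4 N for the large.
- **Position:** in the last scene and wrist pictures both stem tops lie within about a pixel (1–2 mm) of where an upright nest with 15 mm gaps would put them. Nothing suggests the medium sank when the large was pressed.
- **Disagreements:** the views put the stand's centre up to about 3 mm apart, so I lined up on the wrist view. With the large funnel held, the gripper read 51 mm on its 49 mm stem.
- **Other items:** I did not measure the bystanders again at the end. The force readings gave no sign of contact during the moves, and the gripper was open and clear above the nest at hand-in.

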